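# Open up the ratchet book rack

## Task

Make room for more books in the small ratchet book rack on the dresser: with the fingertips press down the release pad on its sliding end and, keeping the pad down, push the sliding end back along the toothed bar, away from the books, until it meets the stop at the end of the bar; then let the pad spring up so the ratchet holds it there. Only press and push: do not pick anything up, do not shove the rack along the dresser or tip it, leave the books standing, and do not disturb the cat, the shoehorn, the pot or the watch box.

Things in the scene. Friction and masses are not known exactly. Their poses are not given: they have to be found in the camera images.
- rack: Aluminium book rack, 340 mm long (its y), 120 mm wide (its x), loose on rubber feet, about 2.7 kg; slides only if pushed with some 20 N or more. Origin: centre of its underside, z up. Fixed end plate, 158 mm high, at y -170 to -162 mm; the books stand beside it on two runners (tops 16 mm up). The toothed bar lies between the runners, along y at x = 0.
- sliding_end (a joint): Position of the sliding end along the bar, m: grows to the rack's +y, away from the books; 0.130 at the stop, 0.005 to 0.045 at the start. Rub 1.5 N. While the release is up the ratchet lets it move to +y by one tooth (8 mm) at most.
- slide_plate (a point): Top middle of the inner (book-side) face of the sliding end's upright plate, 133 mm above the dresser; the plate is 120 mm wide (rack x), 6 mm thick. From this face the foot reaches 116 mm to rack +y over the bar, carrying release pad and thumb rest.
- end_stop (a point): Top middle of the end stop's inner face, at rack y = +162 mm: a cross strip 8 mm thick and 34 mm high at the +y end of the bar, which the foot of the sliding end meets.
- release (a joint): How far the release pad is pressed down, m: 0 up, 0.008 fully down on its stop. Spring return, 2 N at the top, 5 N fully down. The pawl is clear of the teeth from about 0.005 on. Let go, the pad rises (with the pawl on a tooth's ramp it may stay down up to 0.004).
- release_pad (a point): Centre of the level top of the release pad, a ribbed black plastic pad 44 mm (rack x) by 52 mm (rack y) on the foot of the sliding end; 47 mm above the dresser when up, 39 mm fully down, clear above its 37 mm high grey housing. The upright plate is 68 mm away on the book side (-y). Axes: the rack's.
- thumb_rest (a point): On the thumb rest's face that looks to the books, middle of its width, 58 mm above the dresser. The thumb rest is a grey wall, part of the sliding end, at the +y end of the pad: 60 mm wide (rack x), 12 mm thick, top 68 mm up, face 29.5 mm from mid-pad. A fingertip on the pad can push it to +y. Axes: the rack's.
- book_thick: Brown hardback, 115 x 26 x 172 mm (rack x, y, height), standing loose in the rack next to the fixed end; about 0.4 kg. Origin: centre of its underside, z up.
- book_short: Beige hardback, 105 x 20 x 148 mm, standing loose next to the thick one; about 0.25 kg. Origin: centre of its underside, z up.
- book_thin: Dark hardback, 110 x 18 x 160 mm, standing loose nearest the sliding end; about 0.25 kg. Origin: centre of its underside, z up.
- cat: Bystander: seated ceramic alebrije cat, about 85 x 60 mm and 100 mm high, loose, on the far side of the rack. Origin: centre of its underside, z up.
- shoehorn: Bystander: folded aluminium shoehorn lying flat on the robot's side of the rack, 34 x 150 x 14 mm (its own x, y, z), loose. Origin: centre of its underside.
- pot: Bystander: terracotta pot of pebbles, 124 mm across the rim, 100 mm high, loose. Origin: centre of its underside, z up.
- watch_box: Bystander: stainless steel watch box with hinged glass lid, 140 x 200 mm (its own x, y), 71 mm high, fixed. Origin: centre of its underside, z up.
- watch_lid (a joint): Opening angle of the watch box's glass lid, rad, 0 shut (stays so); hinged on its far edge.

How it is judged:
On the way, in this order (a step that is already met when the one before it is completed fails the run):
1. the release pad is pressed down while the sliding end is still well short of the stop (value of joint release above 0.005 m and value of joint sliding_end below 0.1 m), for 0.1 s.
2. the sliding end is pushed back to the stop at the end of the bar (value of joint sliding_end above 0.123 m), for 0.1 s.
At the end, for the whole second after the job is handed in: The sliding end is at rest within 8 mm of its stop (one tooth), the release pad is up (pressed less than 5 mm), the rack stands level within 25 mm of where it was, the three books still stand (tilt under 0.4 rad) and the cat, shoehorn and pot are within 20 mm of where they were, the watch box shut (value of joint sliding_end above 0.122 m and velocity of joint sliding_end below 0.01 m/s and value of joint release below 0.005 m and distance of rack from where it was at the start of the episode below 0.025 m and linear speed of rack below 0.02 m/s and angle between rack's own z axis and vertical below 0.06 rad and angle between each of book_thick, book_short, book_thin's own z axis and vertical below 0.4 rad and distance of each of cat, shoehorn, pot from where it was at the start of the episode below 0.02 m and value of joint watch_lid below 0.15 rad); the robot touches nothing.
It fails at once if the rack is shoved more than 25 mm, lifted or tipped (distance of rack from where it was at the start of the episode above 0.025 m or height (world z) of rack above 0.012 m or angle between rack's own z axis and vertical above 0.1 rad).
It fails at once if a book is knocked over, lifted or carried off (angle between any of book_thick, book_short, book_thin's own z axis and vertical above 0.5 rad or distance of any of book_thick, book_short, book_thin from where it was at the start of the episode above 0.05 m).
It fails at once if the cat, the shoehorn or the pot is lifted, knocked over or moved more than 20 mm (distance of any of cat, shoehorn, pot from where it was at the start of the episode above 0.02 m or angle between any of cat, pot's own z axis and vertical above 0.3 rad).
It fails at once if the watch box is opened (value of joint watch_lid above 0.2 rad).
It also fails if it takes over 35 s, if anything falls off the work surface, if the arm or the gripper's body presses on something with over 40 N, if the wrist force passes 120 N, or if a joint passes its speed limit or range.

## Robot

A 6-joint arm with a two-finger parallel gripper is mounted at the origin on the work surface. World frame = base frame: x ahead of the robot, y to its left, z up, the work surface at z = 0. Lengths are in m, angles in rad, forces in N, time in s.
With the tool pointing down it reaches from about 0.25 to 0.725 m from the base axis. Payload 4 kg.
Tool frame: the origin (TCP) lies at the very end of the fingers, on their centre line; the grasp point (between the pads) lies 19 mm behind it; x points along the fingers, y is the direction in which the jaws open and shut, and the axes are right-handed (so a half turn about x gives the same grasp; the last joint's range is limited). The gripper opens to 85 mm and grips with 20 to 120 N. Pads are 22 mm wide; open, the fingers measure 114 mm over their backs; the gripper's body (76 mm by 85 mm) begins 54 mm behind the grasp point. The pads swing forward as they close: fully open they stand 13 mm farther back than shut.
Start: joints at [-1.121, 0.241, 0.005, 1.335, 0, 1.571], TCP at [0.217, -0.45, 0.231] pointing down, gripper open.
Joint ranges: [-2.72, 2.72], [-1.05, 1.87], [-1.09, 1.28], [-1.99, 2.15], [-1.42, 1.44], [-3.14, 3.14]. Speed limits (rad/s): [2.79, 2.79, 3.14, 3.14, 3.14, 3.14].

## Interface

Orientations are given as a unit quaternion [x, y, z, w].
In Python, from workcell import get_obs, camera, job_done gives the robot as it stands. The module is installed in compiled form; this text tells all that it offers.
- The arm moves only by the tool arm_command, never from a script. Its argument "motion" is a list of rows, each an object of numbers: "x", "y", "z": the shift along the tool's x, y, z in m; "roll": the turn about the tool's x in rad; "fingers": the opening, from 0 (shut) to 1 (fully open). A call has 1 to 20 rows; each row shifts and turns the pose as measured when the row begins, along the tool's axes as they then stand; what a row does not reach is not made up. A row lasts 1/12 s, in which the tool goes at most 41.7 mm and 7.16 degrees, less where a joint would pass 70% of its speed; a pose out of reach is approached as far as the arm can. A call is refused whole if a number of a shift passes 0.0417 or a number of a turn 0.125, either way. A call with a gripper value outside its range is refused whole. The fingers move at their own pace and stop on an object; the grip force is fixed at half the most. Time passes only in rows, so rows that do not move let the fingers close. It gives the time, the measured TCP pose, the force and the opening at its end, in the units of the state.
- get_obs(): the state, without advancing time (a new reading comes with each control period).
- camera(name): name is "scene" or "top"; returns a dict with "frame" (480x640x3 uint8, red, green, blue), "intrinsics" (3x3 intrinsics, pixels), "rvec" (rotation vector, rad) and "tvec" (3), from world to camera coordinates, as OpenCV has them. Camera axes: x right, y down, z forward; pixel columns grow to the right and rows downward; lengths in m; the calibration is good to about 2 mm. A picture is of the moment at which its call begins. There is no depth.
- job_done(): hands the job in, once; it reports no verdict.
The state is a dict: "clock": time; "joint_pos": joint angles; "joint_vel": joint speeds; "tau": joint torques, N m; "eef_pos": TCP position; "tool_rot": TCP orientation; "ft_force": force on the tool from outside, world axes, zero at the start; "ft_torque": the same for the moment, N m; "grip_width": finger opening in m.
Only numpy, scipy, OpenCV 4.12 (cv2) and the standard library are available. Lean on these libraries where they do the work, as an engineer would, in place of code of your own. Each camera call takes 0.05 s, during which the arm holds its last target.

## Working session

There is one attempt and no reset: what is moved stays moved. The work goes in short steps, Python scripts to look and compute and a tool call to move; the robot and the scene stay as the last step left them, time stands still between calls to the robot, and variables do not carry over. Pictures are saved under pics/ and viewed, and the job is handed in when it is done.

Besides the shell and the picture viewer there is one more tool, called as a command line: name --argument value ..., lists and objects as JSON in quotes. arm_command: Moves the arm, as the interface text tells. Its arguments: {"type":"object","properties":{"motion":{"type":"array","items":{"type":"object","properties":{"x":{"type":"number"},"y":{"type":"number"},"z":{"type":"number"},"roll":{"type":"number"},"fingers":{"type":"number"}}}}},"required":["motion"]}

```bash
mkdir -p pics; python3 - <<'E'
from workcell import get_obs,camera
import cv2,pickle
d={}
for n in("scene","top"):
    c=camera(n);d[n]=c;cv2.imwrite(f"pics/{n}0.png",c["frame"][:,:,::-1])
    print(n,c["intrinsics"],c["rvec"],c["tvec"])
pickle.dump(d,open("c0.pkl","wb"))
print(get_obs())
E
```

```text
scene [[508.66420179   0.         325.07577711]
 [  0.         508.66420179 241.95024076]
 [  0.           0.           1.        ]] [ 1.63783297  1.80832743 -0.84538026] [ 0.10019465 -0.29960915  1.62255747]
top [[502.40115018   0.         313.44134657]
 [  0.         502.40115018 238.06524805]
 [  0.           0.           1.        ]] [ 2.1062663  -2.10267509  0.24388735] [-0.03400206  0.60346201  1.23341037]
{'clock': 0.1, 'joint_pos': array([-1.12100557e+00,  2.41326045e-01,  3.87503169e-03,  1.33520227e+00,
       -1.47133613e-05,  1.57080457e+00]), 'joint_vel': array([ 0.00154781, -0.00117782,  0.00374107, -0.00029858, -0.00202159,
       -0.00068765]), 'tau': array([-1.60515901e-04, -3.73138797e+01,  2.53009790e+01,  1.08513472e-02,
       -4.01787105e-06, -2.04489950e-06]), 'eef_pos': array([ 0.21714164, -0.44976788,  0.23051391]), 'tool_rot': array([-0.68914889, -0.15832384,  0.68945186, -0.15704616]), 'ft_force': array([0.12518729, 0.64479575, 0.2236318 ]), 'ft_torque': array([-0.0038253 ,  0.01330232, -0.02677176]), 'grip_width': 0.08558813944693261}
```

View pics/scene0.png

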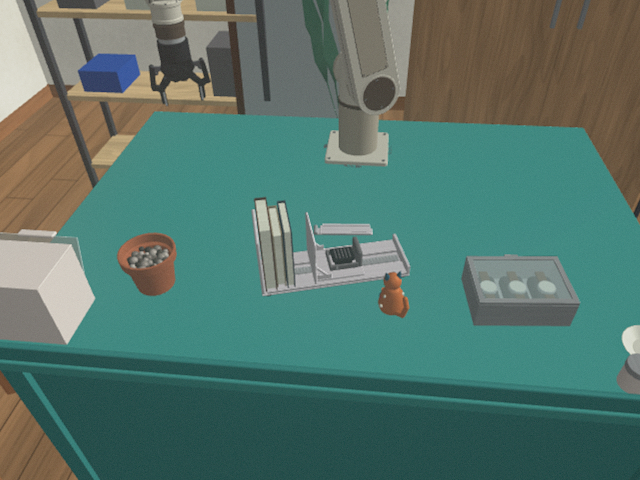

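View pics/top0.png

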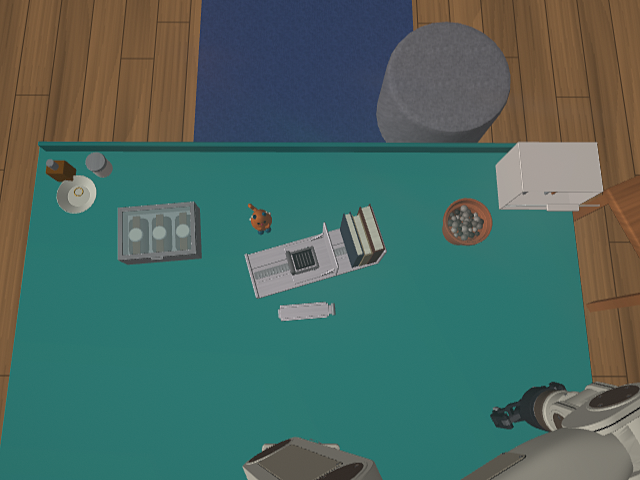

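The scene view shows the books at (275,245), the pad at (343,255) and the cat at (394,297). In the top view the pad is at (304,260), the end stop at (252,275), and the shoehorn at (305,311) on the robot's side. I'll zoom in.

```bash
cat > h.py <<'E'
import cv2,numpy as np
def ray(c,uv):
    K=c["intrinsics"];R=cv2.Rodrigues(c["rvec"])[0];C=-R.T@c["tvec"]
    d=R.T@np.linalg.inv(K)@np.array([uv[0],uv[1],1.]);return C,d
def on(c,uv,z):
    C,d=ray(c,uv);return (C+d*(z-C[2])/d[2])
def px(c,p):
    return cv2.projectPoints(np.array([p],float),c["rvec"],c["tvec"],c["intrinsics"],None)[0].reshape(-1,2)[0]
def tri(c1,u1,c2,u2):
    A,a=ray(c1,u1);B,b=ray(c2,u2);a=a/np.linalg.norm(a);b=b/np.linalg.norm(b)
    s=np.linalg.lstsq(np.c_[a,-b],B-A,rcond=None)[0]
    P=A+a*s[0];Q=B+b*s[1];return (P+Q)/2,np.linalg.norm(P-Q)
E
python3 - <<'E'
import pickle,cv2
d=pickle.load(open("c0.pkl","rb"))
cv2.imwrite("pics/tz.png",cv2.resize(d["top"]["frame"][195:330,235:395,::-1],None,fx=5,fy=5,interpolation=cv2.INTER_CUBIC)[:600])
cv2.imwrite("pics/sz.png",cv2.resize(d["scene"]["frame"][190:320,250:415,::-1],None,fx=4.6,fy=4.6,interpolation=cv2.INTER_CUBIC))
E
```

```text
(no output)
```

View pics/tz.png

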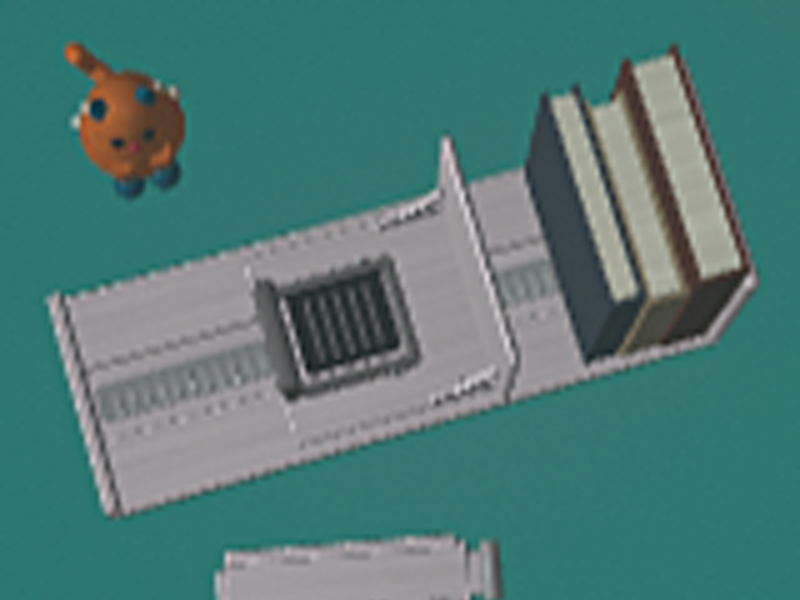

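View pics/sz.png

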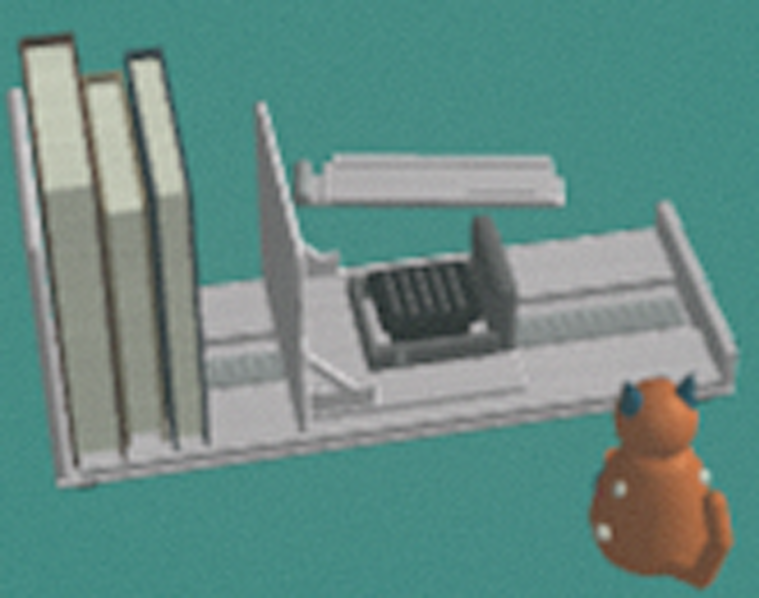

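```bash
python3 - <<'E'
import pickle,cv2,numpy as np
from h import *
d=pickle.load(open("c0.pkl","rb"));t=d["top"];s=d["scene"]
T=lambda x,y:((x+.5)/5+235-.5,(y+.5)/5+195-.5)
S=lambda x,y:((x+.5)/4.6+250-.5,(y+.5)/4.6+190-.5)
def mask(f,box,th):
    x0,y0,x1,y1=box;g=f[y0:y1,x0:x1].max(2)<th
    n,l,st,ce=cv2.connectedComponentsWithStats(g.astype(np.uint8))
    i=1+np.argmax(st[1:,4]);c=cv2.findContours((l==i).astype(np.uint8),cv2.RETR_EXTERNAL,cv2.CHAIN_APPROX_NONE)[0][0]
    print(st[i],cv2.minAreaRect(c));return cv2.minAreaRect(c)[0]+np.array([x0,y0]),ce[i]+[x0,y0]
for th in(40,55,70):
  a,b=mask(t["frame"],(285,243,325,280),th);print("top pad",th,a,b,on(t,a,.047))
  a2,b2=mask(s["frame"],(325,240,358,270),th);print("scene pad",a2,b2,on(s,a2,.047)); print("tri",tri(t,a,s,a2))
# end stop outer top corners (far, near)
A=on(t,T(50,299),.034);B=on(t,T(110,516),.034);print("stop",A,B,np.linalg.norm(A-B))
P=on(t,T(445,140),.133);Q=on(t,T(515,358),.133);print("plate",P,Q,np.linalg.norm(P-Q))
print("far stop tri",tri(t,T(58,296),s,S(733,352)), "near",tri(t,T(116,514),s,S(664,203)))
print("plate tri far",tri(t,T(445,140),s,S(303,255)),"near",tri(t,T(517,358),s,S(262,105)))
for n,(x0,y0,x1,y1) in dict(padcorners=(283,300,385,270)).items(): pass
for c in [(285,297),(385,270),(402,350),(310,375)]: print("padc",on(t,T(*c),.047))
print("thumb top book-side edge",on(t,T(277,283),.068),on(t,T(303,385),.068))
print("cat",on(t,T(130,130),.08),"horn",on(t,T(230,560),.01),on(t,T(490,545),.01))
E
```

```text
[28 21  1  1  1] ((28.0, 21.0), (0.0, 0.0), 0.0)
top pad 40 [313. 264.] [313. 264.] [ 0.53913667 -0.03201051  0.047     ]Traceback (most recent call last):
  File "<stdin>", line 13, in <module>
  File "<stdin>", line 9, in mask
    return _wrapfunc(a, 'argmax', axis=axis, out=out, **kwds)
    return bound(*args, **kwds)
ValueError: attempt to get argmax of an empty sequence
```

```bash
python3 - <<'E'
import pickle,cv2,numpy as np
from h import *
d=pickle.load(open("c0.pkl","rb"));t=d["top"];s=d["scene"]
T=lambda x,y:((x+.5)/5+235-.5,(y+.5)/5+195-.5)
S=lambda x,y:((x+.5)/4.6+250-.5,(y+.5)/4.6+190-.5)
def mask(f,box,th):
    x0,y0,x1,y1=box;g=(f[y0:y1,x0:x1].max(2)<th).astype(np.uint8)
    g=cv2.morphologyEx(g,cv2.MORPH_CLOSE,np.ones((3,3)))
    n,l,st,ce=cv2.connectedComponentsWithStats(g)
    i=1+np.argmax(st[1:,4]);c=cv2.findContours((l==i).astype(np.uint8),cv2.RETR_EXTERNAL,cv2.CHAIN_APPROX_NONE)[0][0]
    print(st[i],cv2.minAreaRect(c));return cv2.minAreaRect(c)[0]+np.array([x0,y0]),ce[i]+[x0,y0]
for th in(65,80):
  a,b=mask(t["frame"],(290,245,318,275),th);print("top pad",th,a,b,on(t,a,.047))
  a2,b2=mask(s["frame"],(327,242,354,266),th);print("scene pad",a2,b2,on(s,a2,.047)); print("tri",tri(t,a,s,a2))
A=on(t,T(50,299),.034);B=on(t,T(110,516),.034);print("stop",A,B,np.linalg.norm(A-B))
P=on(t,T(445,140),.133);Q=on(t,T(515,358),.133);print("plate",P,Q,np.linalg.norm(P-Q))
print("far stop tri",tri(t,T(58,296),s,S(733,352)), "near",tri(t,T(116,514),s,S(664,203)))
print("plate tri far",tri(t,T(445,140),s,S(303,255)),"near",tri(t,T(517,358),s,S(262,105)))
for c in [(285,297),(385,270),(402,350),(310,375)]: print("padc",on(t,T(*c),.047))
print("thumb top book-side edge",on(t,T(277,283),.068),on(t,T(303,385),.068))
print("cat",on(t,T(130,130),.08),"horn",on(t,T(230,560),.01),on(t,T(490,545),.01))
E
```

```text
[  0   4  25  26 350] ((11.30705451965332, 16.651453018188477), (20.613012313842773, 24.349119186401367), 75.0685806274414)
top pad 65 [301.30705452 261.65145302] [301.82857143 259.51714286] [ 0.54528105 -0.00152489  0.047     ]
[  3   5  24  17 263] ((14.846156120300293, 13.269229888916016), (15.13223648071289, 22.69835662841797), 82.87498474121094)
scene pad [341.84615612 255.26922989] [341.99619772 255.58935361] [ 0.56570611 -0.00229939  0.047     ]
tri (array([ 0.54820293, -0.00237906,  0.0312834 ]), np.float64(0.002318372568933946))
[  0   3  28  27 482] ((13.264708518981934, 16.05882453918457), (22.070741653442383, 28.134132385253906), 75.96376037597656)
top pad 80 [303.26470852 261.05882454] [302.99377593 260.01659751] [ 0.54685998 -0.00661817  0.047     ]
[  2   0  25  22 344] ((16.40994644165039, 12.57410717010498), (18.14890480041504, 25.902252197265625), 72.34988403320312)
scene pad [343.40994644 254.57410717] [342.40988372 254.66860465] [0.56300596 0.00108213 0.047     ]
tri (array([ 0.54896813, -0.00314655,  0.03415298]), np.float64(0.006566696296769024))
stop [0.5667447
[... 222 characters left out ...]
422, 0.02911494]), np.float64(0.006627607751781871)) near (array([0.4540804 , 0.1145055 , 0.02757001]), np.float64(0.006083618877659363))
plate tri far (array([ 0.6290299 , -0.05573837,  0.1284329 ]), np.float64(0.004288813922041861)) near (array([ 0.51910349, -0.08982976,  0.12899888]), np.float64(0.005514184626981708))
padc [0.5655392  0.02398987 0.047     ]
padc [ 0.58007506 -0.02828696  0.047     ]
padc [ 0.53756351 -0.0372194   0.047     ]
padc [0.52430308 0.01056214 0.047     ]
thumb top book-side edge [0.56875829 0.02737114 0.068     ] [0.51568605 0.01349065 0.068     ]
cat [0.64688731 0.10381967 0.08      ] horn [0.43197621 0.05280558 0.01      ] [ 0.44004819 -0.08390258  0.01      ]
```

```bash
cat > go.py <<'E'
import numpy as np
from scipy.spatial.transform import Rotation as Ro
from workcell import get_obs
O=np.array([.559,-.031]);ey=np.array([-.292,.956]);ex=np.array([.956,.292])
def st():
    o=get_obs();R=Ro.from_quat(o["tool_rot"]).as_matrix();p=o["eef_pos"]
    r=p[:2]-O
    print("t",round(o["clock"],2),"p",p.round(4),"rack xy",(r@ex).round(4),(r@ey).round(4),"F",o["ft_force"].round(1),"rackF",(o["ft_force"][:2]@ex).round(1),(o["ft_force"][:2]@ey).round(1),"g",round(o["grip_width"],4))
    print(R.round(3).tolist())
    return o,R,p
def to(rx,ry,z):
    o,R,p=st();q=np.r_[O+ex*rx+ey*ry,z]
    print("target",q.round(4),"tool shift",(R.T@(q-p)).round(4))
    ang=[np.degrees(np.arctan2(R[:,1]@np.r_[ey,0],R[:,1]@np.r_[ex,0]))]
    print("tool y angle vs rack x deg",ang)
E
python3 -c "
from go import *
to(0,.033,.10)"
```

```text
t 0.1 p [ 0.2171 -0.4498  0.2305] rack xy -0.4491 -0.3005 F [0.1 0.6 0.2] rackF 0.3 0.6 g 0.0856
[[-0.001, 0.435, -0.901], [0.002, -0.901, -0.435], [-1.0, -0.002, 0.0]]
target [5.494e-01 5.000e-04 1.000e-01] tool shift [ 0.131  -0.2608 -0.495 ]
tool y angle vs rack x deg [np.float64(-81.21409288065215)]
```

arm_command --motion '[{"y": -0.018, "z": -0.034, "fingers": 0}, {"y": -0.018, "z": -0.034, "fingers": 0}, {"y": -0.018, "z": -0.034, "fingers": 0}, {"y": -0.018, "z": -0.034, "fingers": 0}, {"y": -0.018, "z": -0.034, "fingers": 0}, {"y": -0.018, "z": -0.034, "fingers": 0}, {"y": -0.018, "z": -0.034, "fingers": 0}, {"y": -0.018, "z": -0.034, "fingers": 0}, {"y": -0.018, "z": -0.034, "fingers": 0}, {"y": -0.018, "z": -0.034, "fingers": 0}, {"y": -0.018, "z": -0.034, "fingers": 0}, {"y": -0.018, "z": -0.034, "fingers": 0}, {"roll": 0.08, "fingers": 0}, {"roll": 0.08, "fingers": 0}, {"fingers": 0}]'

```text
schema error: expected keys x, y, z, roll, fingers
```

```bash
python3 -c "
from go import *
to(0,.031,.09)"
```

```text
t 0.1 p [ 0.2171 -0.4498  0.2305] rack xy -0.4491 -0.3005 F [0.1 0.6 0.2] rackF 0.3 0.6 g 0.0856
[[-0.001, 0.435, -0.901], [0.002, -0.901, -0.435], [-1.0, -0.002, 0.0]]
target [ 0.5499 -0.0014  0.09  ] tool shift [ 0.141  -0.2589 -0.4947]
tool y angle vs rack x deg [np.float64(-81.21409288065215)]
```

All keys are required.

arm_command --motion '[{"x": 0, "y": -0.018, "z": -0.034, "roll": 0, "fingers": 0}, {"x": 0, "y": -0.018, "z": -0.034, "roll": 0, "fingers": 0}, {"x": 0, "y": -0.018, "z": -0.034, "roll": 0, "fingers": 0}, {"x": 0, "y": -0.018, "z": -0.034, "roll": 0, "fingers": 0}, {"x": 0, "y": -0.018, "z": -0.034, "roll": 0, "fingers": 0}, {"x": 0, "y": -0.018, "z": -0.034, "roll": 0, "fingers": 0}, {"x": 0, "y": -0.018, "z": -0.034, "roll": 0, "fingers": 0}, {"x": 0, "y": -0.018, "z": -0.034, "roll": 0, "fingers": 0}, {"x": 0, "y": -0.018, "z": -0.034, "roll": 0, "fingers": 0}, {"x": 0, "y": -0.018, "z": -0.034, "roll": 0, "fingers": 0}, {"x": 0, "y": -0.018, "z": -0.034, "roll": 0, "fingers": 0}, {"x": 0, "y": -0.018, "z": -0.034, "roll": 0, "fingers": 0}, {"x": 0, "y": 0, "z": 0, "roll": 0.08, "fingers": 0}, {"x": 0, "y": 0, "z": 0, "roll": 0.08, "fingers": 0}, {"x": 0, "y": 0, "z": 0, "roll": 0, "fingers": 0}]'

```text
clock: 1.35
eef_pos: [0.5013, -0.0599, 0.2223]
tool_rot: [-0.697, -0.101, 0.704, -0.095]
ft_force: [0.0, 0.5, -0.2]
grip_width: 0.0005
```

```bash
python3 -c "
from go import *
to(0,.031,.09)"
```

```text
t 1.35 p [ 0.5013 -0.0599  0.2223] rack xy -0.0636 -0.0108 F [ 0.   0.5 -0.2] rackF 0.2 0.5 g 0.0005
[[-0.01, 0.275, -0.961], [0.007, -0.961, -0.275], [-1.0, -0.009, 0.008]]
target [ 0.5499 -0.0014  0.09  ] tool shift [ 0.1322 -0.0417 -0.0639]
tool y angle vs rack x deg [np.float64(-91.03766496174576)]
```

arm_command --motion '[{"x": 0, "y": -0.02, "z": -0.032, "roll": 0, "fingers": 0}, {"x": 0, "y": -0.02, "z": -0.032, "roll": 0, "fingers": 0}, {"x": 0.03, "y": 0, "z": 0, "roll": 0, "fingers": 0}, {"x": 0.03, "y": 0, "z": 0, "roll": 0, "fingers": 0}, {"x": 0.03, "y": 0, "z": 0, "roll": 0, "fingers": 0}, {"x": 0.03, "y": 0, "z": 0, "roll": 0, "fingers": 0}, {"x": 0, "y": 0, "z": 0, "roll": 0, "fingers": 0}]'

```text
clock: 1.93
eef_pos: [0.5537, -0.0027, 0.0988]
tool_rot: [-0.698, -0.104, 0.702, -0.1]
ft_force: [-1.6, -0.9, -0.2]
grip_width: -0.0004
```

```bash
python3 - <<'E'
from go import *
to(0,.031,.039)
from workcell import camera
from h import px
import cv2
t=camera("top");s=camera("scene")
print(px(t,[*(O+ey*.0235),.047]))
a=cv2.resize(t["frame"][210:310,240:390,::-1],None,fx=4,fy=4,interpolation=cv2.INTER_CUBIC)
b=cv2.resize(s["frame"][190:320,300:430,::-1],(400,400),interpolation=cv2.INTER_CUBIC)
cv2.imwrite("pics/a1.png",a);cv2.imwrite("pics/b1.png",b)
E
```

```text
t 1.93 p [ 0.5537 -0.0027  0.0988] rack xy 0.0032 0.0286 F [-1.6 -0.9 -0.2] rackF -1.8 -0.4 g -0.0004
[[-0.006, 0.285, -0.958], [0.005, -0.958, -0.285], [-1.0, -0.007, 0.004]]
target [ 0.5499 -0.0014  0.039 ] tool shift [ 0.0598 -0.0019  0.003 ]
tool y angle vs rack x deg [np.float64(-90.41171545248832)]
[304.01027014 259.06827838]
```

View pics/a1.png

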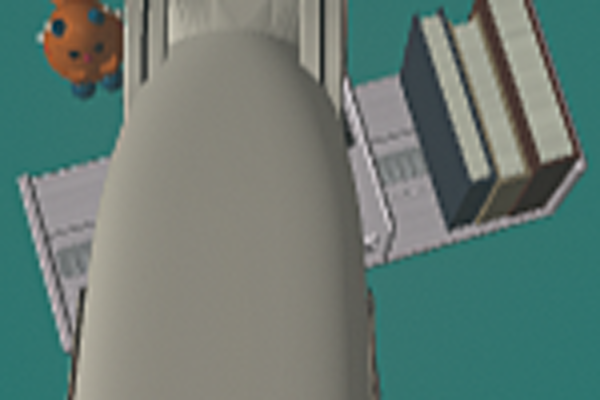

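View pics/b1.png

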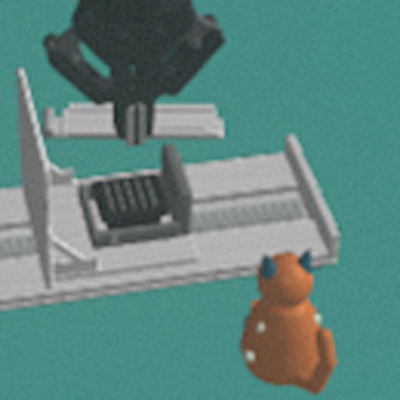

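The pad is unobstructed beneath the tip: scene crop tip (135,143), pad (130,200). But the knuckles reach wide along the rack's y, towards the plate and the thumb rest. I'll turn the jaws 90° so the knuckles lie across the rack, and check joint 6 first.

```bash
python3 -c "
from go import *
print(get_obs()['joint_pos'].round(3))"
```

```text
[-0.008  0.436 -0.059  1.074  0.005  2.845]
```

arm_command --motion '[{"x": 0, "y": 0, "z": 0, "roll": -0.12, "fingers": 0}, {"x": 0, "y": 0, "z": 0, "roll": -0.12, "fingers": 0}, {"x": 0, "y": 0, "z": 0, "roll": -0.12, "fingers": 0}, {"x": 0, "y": 0, "z": 0, "roll": -0.12, "fingers": 0}, {"x": 0, "y": 0, "z": 0, "roll": -0.12, "fingers": 0}, {"x": 0, "y": 0, "z": 0, "roll": -0.12, "fingers": 0}, {"x": 0, "y": 0, "z": 0, "roll": -0.12, "fingers": 0}, {"x": 0, "y": 0, "z": 0, "roll": -0.12, "fingers": 0}, {"x": 0, "y": 0, "z": 0, "roll": -0.12, "fingers": 0}, {"x": 0, "y": 0, "z": 0, "roll": -0.12, "fingers": 0}, {"x": 0, "y": 0, "z": 0, "roll": -0.12, "fingers": 0}, {"x": 0, "y": 0, "z": 0, "roll": -0.12, "fingers": 0}, {"x": 0, "y": 0, "z": 0, "roll": -0.12, "fingers": 0}, {"x": 0, "y": 0, "z": 0, "roll": 0, "fingers": 0}]'

```text
clock: 3.2
eef_pos: [0.5793, -0.0097, 0.1482]
tool_rot: [0.422, 0.56, -0.393, 0.595]
ft_force: [-0.7, 0.5, 0.3]
grip_width: 0.0004
```

```bash
python3 -c "
from go import *
to(0,.033,.055)"
```

```text
t 3.2 p [ 0.5793 -0.0097  0.1482] rack xy 0.0256 0.0144 F [-0.7  0.5  0.3] rackF -0.5 0.6 g 0.0004
[[0.065, 0.94, 0.335], [0.003, 0.335, -0.942], [-0.998, 0.062, 0.018]]
target [5.494e-01 5.000e-04 5.500e-02] tool shift [ 0.0912 -0.0304 -0.0214]
tool y angle vs rack x deg [np.float64(2.64497140249933)]
```

arm_command --motion '[{"x": 0, "y": -0.03, "z": -0.021, "roll": 0, "fingers": 0}, {"x": 0.03, "y": 0, "z": 0, "roll": 0.04, "fingers": 0}, {"x": 0.03, "y": 0, "z": 0, "roll": 0, "fingers": 0}, {"x": 0, "y": 0, "z": 0, "roll": 0, "fingers": 0}]'

```text
clock: 3.53
eef_pos: [0.5549, -0.001, 0.0969]
tool_rot: [0.442, 0.542, -0.404, 0.59]
ft_force: [-0.9, 0.8, -1.0]
grip_width: 0.0001
```

```bash
python3 - <<'E'
from go import *
to(0,.033,.055)
from workcell import camera
import cv2
s=camera("scene")
b=cv2.resize(s["frame"][170:320,280:430,::-1],(600,600),interpolation=cv2.INTER_CUBIC)
cv2.imwrite("pics/b2.png",b)
E
```

```text
t 3.53 p [ 0.5549 -0.001   0.0969] rack xy 0.0048 0.0299 F [-0.9  0.8 -1. ] rackF -0.6 1.0 g 0.0001
[[0.086, 0.955, 0.282], [0.003, 0.283, -0.959], [-0.996, 0.083, 0.021]]
target [5.494e-01 5.000e-04 5.500e-02] tool shift [ 0.0413 -0.0083 -0.0039]
tool y angle vs rack x deg [np.float64(-0.4713900143998261)]
```

View pics/b2.png

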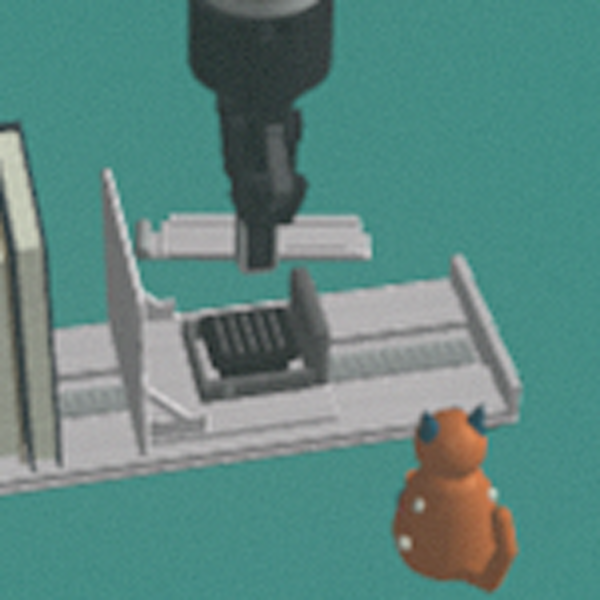

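The gripper is clear of the plate and thumb rest: tip at (257,268), pad at (248,340). Going down.

arm_command --motion '[{"x": 0.02, "y": -0.006, "z": 0, "roll": 0, "fingers": 0}, {"x": 0.018, "y": -0.001, "z": -0.002, "roll": 0, "fingers": 0}, {"x": 0, "y": 0, "z": 0, "roll": 0, "fingers": 0}]'

```text
clock: 3.83
eef_pos: [0.5599, -0.0018, 0.0695]
tool_rot: [0.447, 0.536, -0.401, 0.594]
ft_force: [-0.6, -0.7, 0.4]
grip_width: 0.0004
```

```bash
python3 -c "
from go import *
to(0,.033,.040)"
```

```text
t 3.83 p [ 0.5599 -0.0018  0.0695] rack xy 0.0094 0.0276 F [-0.6 -0.7  0.4] rackF -0.8 -0.5 g 0.0004
[[0.104, 0.955, 0.277], [0.003, 0.279, -0.96], [-0.995, 0.101, 0.026]]
target [5.494e-01 5.000e-04 4.000e-02] tool shift [ 0.0283 -0.0124 -0.006 ]
tool y angle vs rack x deg [np.float64(-0.7202639415848575)]
```

arm_command --motion '[{"x": 0.012, "y": -0.012, "z": -0.004, "roll": 0, "fingers": 0}, {"x": 0.012, "y": -0.006, "z": -0.002, "roll": 0, "fingers": 0}]'

```text
clock: 4.0
eef_pos: [0.5504, -0.0015, 0.0508]
tool_rot: [0.45, 0.531, -0.399, 0.597]
ft_force: [-1.5, 0.3, -1.5]
grip_width: 0.0001
```

```bash
python3 -c "
from go import *
to(0,.033,.040)
print(get_obs()['joint_pos'].round(3),get_obs()['joint_vel'].round(3))"
```

```text
t 4.0 p [ 0.5504 -0.0015  0.0508] rack xy 0.0004 0.0307 F [-1.5  0.3 -1.5] rackF -1.3 0.7 g 0.0001
[[0.117, 0.954, 0.274], [0.002, 0.276, -0.961], [-0.993, 0.113, 0.03]]
target [5.494e-01 5.000e-04 4.000e-02] tool shift [ 0.0106 -0.0016 -0.0026]
tool y angle vs rack x deg [np.float64(-0.8509010869816761)]
[-0.004  0.405 -0.279  0.769  0.003  1.287] [ 0.002  0.064 -0.215 -0.416 -0.004  0.016]
```

arm_command --motion '[{"x": 0.01, "y": -0.003, "z": -0.001, "roll": 0, "fingers": 0}, {"x": 0.003, "y": -0.002, "z": -0.001, "roll": 0, "fingers": 0}]'

```text
clock: 4.17
eef_pos: [0.5505, -0.0015, 0.0415]
tool_rot: [0.452, 0.528, -0.398, 0.598]
ft_force: [-1.7, -1.0, 4.8]
grip_width: -0.0001
```

```bash
python3 -c "
from go import *
to(0,.033,.040)"
```

```text
t 4.17 p [ 0.5505 -0.0015  0.0415] rack xy 0.0005 0.0307 F [-1.7 -1.   4.8] rackF -1.9 -0.4 g -0.0001
[[0.125, 0.954, 0.272], [0.002, 0.274, -0.962], [-0.992, 0.121, 0.033]]
target [5.494e-01 5.000e-04 4.000e-02] tool shift [ 0.0014 -0.0007 -0.0023]
tool y angle vs rack x deg [np.float64(-0.9465428720440315)]
```

arm_command --motion '[{"x": 0.002, "y": -0.001, "z": 0, "roll": 0, "fingers": 0}, {"x": 0.002, "y": -0.001, "z": -0.003, "roll": 0, "fingers": 0}, {"x": 0.002, "y": -0.001, "z": -0.004, "roll": 0, "fingers": 0}]'

```text
clock: 4.42
eef_pos: [0.5492, 0.0029, 0.0395]
tool_rot: [0.454, 0.525, -0.398, 0.6]
ft_force: [-3.1, -2.5, 11.0]
grip_width: 0.0003
```

```bash
python3 -c "
from go import *
to(0,.10,.040)"
```

```text
t 4.42 p [0.5492 0.0029 0.0395] rack xy 0.0006 0.0353 F [-3.1 -2.5 11. ] rackF -3.7 -1.5 g 0.0003
[[0.131, 0.954, 0.269], [-0.001, 0.272, -0.962], [-0.991, 0.126, 0.037]]
target [0.5298 0.0646 0.04  ] tool shift [-0.0031 -0.0017 -0.0646]
tool y angle vs rack x deg [np.float64(-1.0927069056583454)]
```

arm_command --motion '[{"x": 0.0005, "y": -0.001, "z": -0.006, "roll": 0, "fingers": 0}, {"x": 0.0005, "y": -0.001, "z": -0.006, "roll": 0, "fingers": 0}, {"x": 0.0005, "y": -0.001, "z": -0.006, "roll": 0, "fingers": 0}]'

```text
clock: 4.67
eef_pos: [0.5448, 0.0179, 0.0406]
tool_rot: [0.455, 0.522, -0.399, 0.602]
ft_force: [-1.1, -2.1, 5.9]
grip_width: 0.0001
```

```bash
python3 -c "
from go import *
to(0,.10,.040)"
```

```text
t 4.67 p [0.5448 0.0179 0.0406] rack xy 0.0007 0.0509 F [-1.1 -2.1  5.9] rackF -1.7 -1.7 g 0.0001
[[0.138, 0.954, 0.265], [-0.006, 0.269, -0.963], [-0.99, 0.131, 0.042]]
target [0.5298 0.0646 0.04  ] tool shift [-0.0017 -0.0018 -0.049 ]
tool y angle vs rack x deg [np.float64(-1.262847211679866)]
```

arm_command --motion '[{"x": 0.001, "y": -0.001, "z": -0.008, "roll": 0, "fingers": 0}, {"x": 0.001, "y": -0.001, "z": -0.008, "roll": 0, "fingers": 0}, {"x": 0.001, "y": -0.001, "z": -0.008, "roll": 0, "fingers": 0}, {"x": 0.001, "y": -0.001, "z": -0.008, "roll": 0, "fingers": 0}]'

```text
clock: 5.0
eef_pos: [0.536, 0.0475, 0.0395]
tool_rot: [0.456, 0.517, -0.399, 0.604]
ft_force: [-4.9, -3.4, 12.6]
grip_width: -0.0001
```

```bash
python3 - <<'E'
from go import *
to(0,.12,.040)
from workcell import camera
import cv2
s=camera("scene")
b=cv2.resize(s["frame"][170:320,280:430,::-1],(600,600),interpolation=cv2.INTER_CUBIC)
cv2.imwrite("pics/b3.png",b)
E
```

```text
t 5.0 p [0.536  0.0475 0.0395] rack xy 0.0009 0.0817 F [-4.9 -3.4 12.6] rackF -5.7 -1.8 g -0.0001
[[0.146, 0.954, 0.262], [-0.01, 0.266, -0.964], [-0.989, 0.138, 0.049]]
target [0.524  0.0837 0.04  ] tool shift [-0.0026 -0.0018 -0.0381]
tool y angle vs rack x deg [np.float64(-1.4120832898713573)]
```

View pics/b3.png

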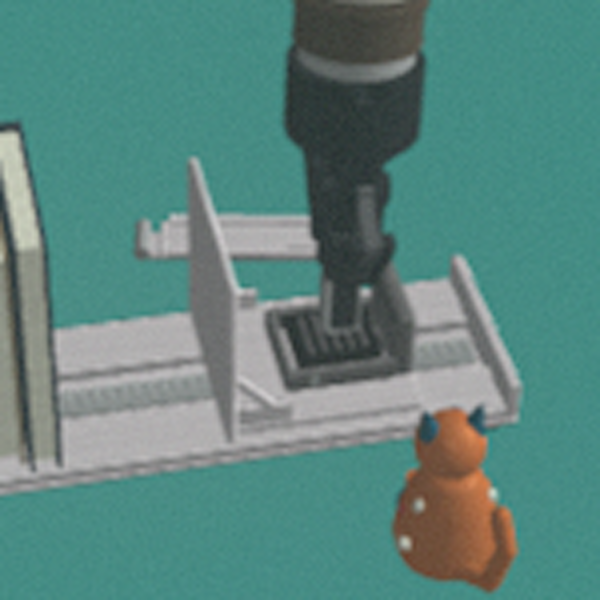

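The sliding end moves with the tip: the plate's top corner went from (107,172) to (192,160), the pad is down, and the rack, books and cat have not moved. I'll keep going.

arm_command --motion '[{"x": 0.0005, "y": -0.001, "z": -0.008, "roll": 0, "fingers": 0}, {"x": 0.0005, "y": -0.001, "z": -0.008, "roll": 0, "fingers": 0}, {"x": 0.001, "y": -0.001, "z": -0.008, "roll": 0, "fingers": 0}]'

```text
clock: 5.3
eef_pos: [0.529, 0.0717, 0.0395]
tool_rot: [0.457, 0.515, -0.398, 0.606]
ft_force: [-3.0, -3.4, 11.4]
grip_width: -0.0002
```

```bash
python3 -c "
from go import *
to(0,.12,.040)"
```

```text
t 5.3 p [0.529  0.0717 0.0395] rack xy 0.0013 0.107 F [-3.  -3.4 11.4] rackF -3.9 -2.3 g -0.0002
[[0.153, 0.953, 0.261], [-0.011, 0.266, -0.964], [-0.988, 0.144, 0.051]]
target [0.524  0.0837 0.04  ] tool shift [-0.0014 -0.0015 -0.0129]
tool y angle vs rack x deg [np.float64(-1.4063450527457175)]
```

arm_command --motion '[{"x": 0.0005, "y": -0.001, "z": -0.006, "roll": 0, "fingers": 0}, {"x": 0.0005, "y": -0.001, "z": -0.005, "roll": 0, "fingers": 0}]'

```text
clock: 5.47
eef_pos: [0.5255, 0.083, 0.0399]
tool_rot: [0.458, 0.514, -0.397, 0.607]
ft_force: [-1.6, -2.7, 5.2]
grip_width: 0.0002
```

```bash
python3 -c "
from go import *
to(0,.125,.040)"
```

```text
t 5.47 p [0.5255 0.083  0.0399] rack xy 0.0013 0.1188 F [-1.6 -2.7  5.2] rackF -2.4 -2.1 g 0.0002
[[0.157, 0.953, 0.261], [-0.012, 0.266, -0.964], [-0.988, 0.148, 0.053]]
target [0.5225 0.0885 0.04  ] tool shift [-0.0006 -0.0014 -0.006 ]
tool y angle vs rack x deg [np.float64(-1.3782626315421713)]
```

arm_command --motion '[{"x": 0.001, "y": -0.001, "z": -0.004, "roll": 0, "fingers": 0}, {"x": 0.001, "y": -0.001, "z": -0.004, "roll": 0, "fingers": 0}]'

```text
clock: 5.63
eef_pos: [0.5231, 0.0913, 0.0396]
tool_rot: [0.458, 0.513, -0.396, 0.609]
ft_force: [-3.0, -3.2, 11.1]
grip_width: -0.0
```

```bash
python3 - <<'E'
from go import *
to(0,.13,.040)
from workcell import camera
import cv2
s=camera("scene")
b=cv2.resize(s["frame"][170:320,280:430,::-1],(600,600),interpolation=cv2.INTER_CUBIC)
cv2.imwrite("pics/b4.png",b)
E
```

```text
t 5.63 p [0.5231 0.0913 0.0396] rack xy 0.0014 0.1274 F [-3.  -3.2 11.1] rackF -3.8 -2.1 g -0.0
[[0.161, 0.952, 0.261], [-0.012, 0.266, -0.964], [-0.987, 0.152, 0.055]]
target [0.521  0.0933 0.04  ] tool shift [-0.0007 -0.0014 -0.0024]
tool y angle vs rack x deg [np.float64(-1.344712373564861)]
```

View pics/b4.png

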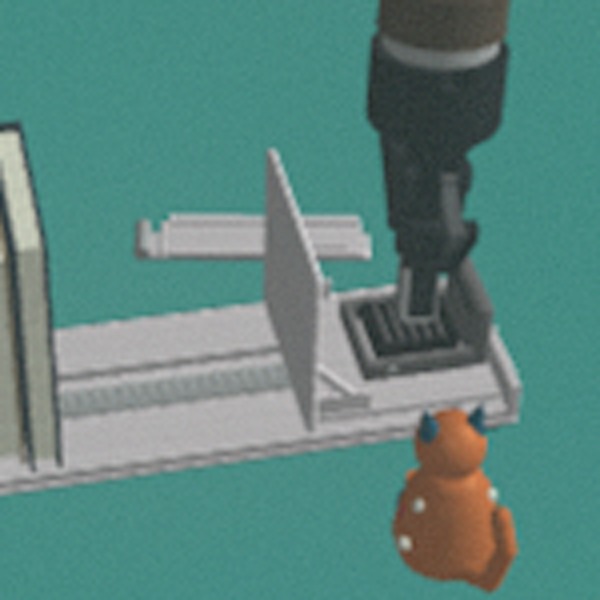

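The foot is nearly at the stop: its end is at about (500,400), the stop at (515,390). A few more small rows until the side force rises.

arm_command --motion '[{"x": 0.0005, "y": -0.001, "z": -0.004, "roll": 0, "fingers": 0}, {"x": 0.0005, "y": -0.001, "z": -0.004, "roll": 0, "fingers": 0}]'

```text
clock: 5.85
eef_pos: [0.5219, 0.0989, 0.0405]
tool_rot: [0.459, 0.51, -0.395, 0.611]
ft_force: [0.0, -2.6, 5.1]
grip_width: -0.0002
```

```bash
python3 -c "
from go import *
to(0,.14,.040)"
```

```text
t 5.85 p [0.5219 0.0989 0.0405] rack xy 0.0025 0.135 F [ 0.  -2.6  5.1] rackF -0.7 -2.5 g -0.0002
[[0.168, 0.951, 0.26], [-0.014, 0.266, -0.964], [-0.986, 0.158, 0.058]]
target [0.5181 0.1028 0.04  ] tool shift [-0.0002 -0.0026 -0.0048]
tool y angle vs rack x deg [np.float64(-1.3502301014050613)]
```

arm_command --motion '[{"x": 0.001, "y": -0.002, "z": -0.003, "roll": 0, "fingers": 0}, {"x": 0.001, "y": -0.002, "z": -0.003, "roll": 0, "fingers": 0}]'

```text
clock: 6.02
eef_pos: [0.5205, 0.1039, 0.0402]
tool_rot: [0.461, 0.507, -0.394, 0.613]
ft_force: [0.6, -3.0, 4.7]
grip_width: -0.0002
```

```bash
python3 - <<'E'
from go import *
to(0,.14,.040)
from workcell import camera
import cv2
s=camera("scene")
b=cv2.resize(s["frame"][170:320,280:430,::-1],(600,600),interpolation=cv2.INTER_CUBIC)
cv2.imwrite("pics/b5.png",b)
E
```

```text
t 6.02 p [0.5205 0.1039 0.0402] rack xy 0.0026 0.1402 F [ 0.6 -3.   4.7] rackF -0.3 -3.0 g -0.0002
[[0.176, 0.95, 0.258], [-0.016, 0.265, -0.964], [-0.984, 0.166, 0.062]]
target [0.5181 0.1028 0.04  ] tool shift [-0.0002 -0.0026  0.0004]
tool y angle vs rack x deg [np.float64(-1.3782811197855163)]
```

View pics/b5.png

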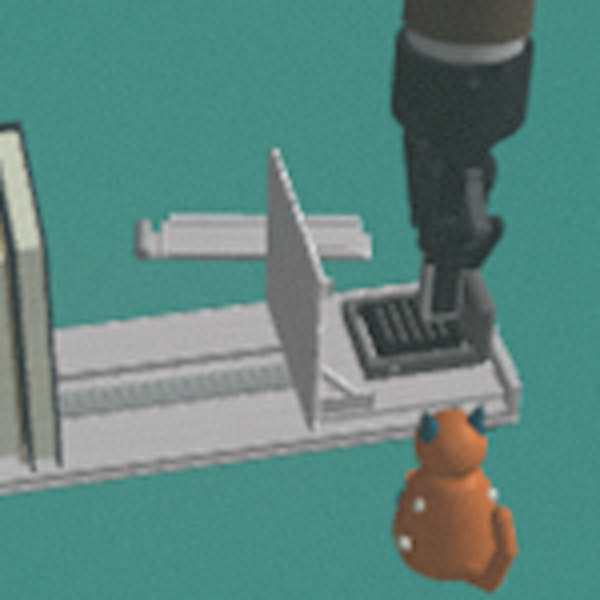

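The end looks to be at the stop, since the tip now slides along the pad. I'll push on the thumb rest to confirm.

arm_command --motion '[{"x": 0.001, "y": -0.002, "z": -0.003, "roll": 0, "fingers": 0}, {"x": 0.001, "y": -0.002, "z": -0.003, "roll": 0, "fingers": 0}]'

```text
clock: 6.23
eef_pos: [0.5207, 0.1039, 0.0404]
tool_rot: [0.461, 0.499, -0.396, 0.618]
ft_force: [3.2, -11.7, 8.0]
grip_width: 0.0001
```

```bash
python3 - <<'E'
from go import *
to(0,.14,.040)
from workcell import camera
from h import *
s=camera("scene")
S=lambda x,y:((x+.5)/4+280-.5,(y+.5)/4+170-.5)
for uv in [(274,150),(323,283)]:
    q=on(s,S(*uv),.133);print(q,(q[:2]-O)@ex,(q[:2]-O)@ey)
b=cv2.resize(s["frame"][170:320,280:430,::-1],(600,600),interpolation=cv2.INTER_CUBIC)
cv2.imwrite("pics/b6.png",b)
E
```

```text
t 6.23 p [0.5207 0.1039 0.0404] rack xy 0.0028 0.1402 F [  3.2 -11.7   8. ] rackF -0.4 -12.1 g 0.0001
[[0.188, 0.949, 0.252], [-0.03, 0.262, -0.965], [-0.982, 0.174, 0.078]]
target [0.5181 0.1028 0.04  ] tool shift [-0.0001 -0.0028  0.0003]
tool y angle vs rack x deg [np.float64(-1.5785347497083575)]
[0.49603473 0.00571679 0.133     ] -0.04947349270371371 0.05348710839521323
[0.61069928 0.03959444 0.133     ] 0.07003809025423595 0.05239209052947812
```

View pics/b6.png

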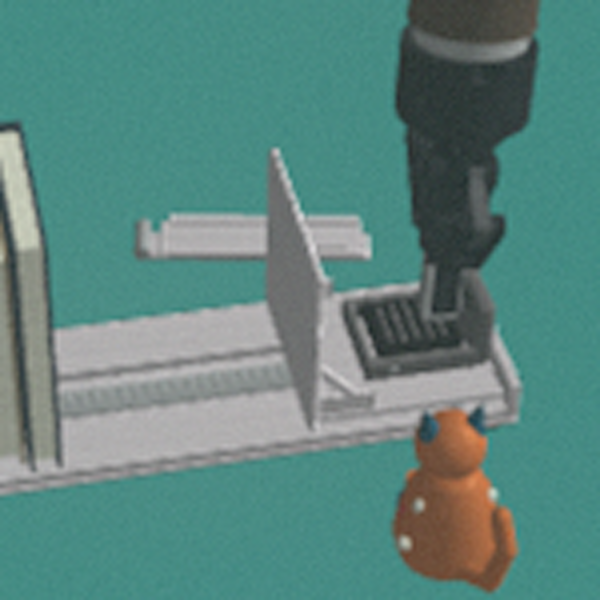

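12 N on the thumb rest with no further motion, so it is at the stop. Now lift off.

arm_command --motion '[{"x": -0.005, "y": 0, "z": 0.001, "roll": 0, "fingers": 0}, {"x": -0.01, "y": 0, "z": 0.001, "roll": 0, "fingers": 0}, {"x": -0.025, "y": 0, "z": 0, "roll": 0, "fingers": 0}, {"x": -0.03, "y": 0, "z": 0, "roll": 0, "fingers": 0}, {"x": -0.03, "y": 0, "z": 0, "roll": 0, "fingers": 0}, {"x": -0.03, "y": 0, "z": 0, "roll": 0, "fingers": 0}, {"x": 0, "y": 0, "z": 0, "roll": 0, "fingers": 0}]'

```text
clock: 6.87
eef_pos: [0.4913, 0.1091, 0.1722]
tool_rot: [0.46, 0.504, -0.396, 0.615]
ft_force: [1.2, 0.6, 0.3]
grip_width: 0.0002
```

```bash
python3 - <<'E'
from go import *
to(0,.14,.15)
from workcell import camera
from h import *
s=camera("scene")
b=cv2.resize(s["frame"][170:320,240:430,::-1],(760,600),interpolation=cv2.INTER_CUBIC)
cv2.imwrite("pics/b7.png",b)
cv2.imwrite("pics/t7.png",camera("top")["frame"][:,:,::-1])
E
```

```text
t 6.87 p [0.4913 0.1091 0.1722] rack xy -0.0239 0.1537 F [1.2 0.6 0.3] rackF 1.3 0.2 g 0.0002
[[0.178, 0.95, 0.255], [-0.024, 0.263, -0.964], [-0.984, 0.166, 0.07]]
target [0.5181 0.1028 0.15  ] tool shift [0.0267 0.0202 0.0113]
tool y angle vs rack x deg [np.float64(-1.5023995915505874)]
```

View pics/b7.png

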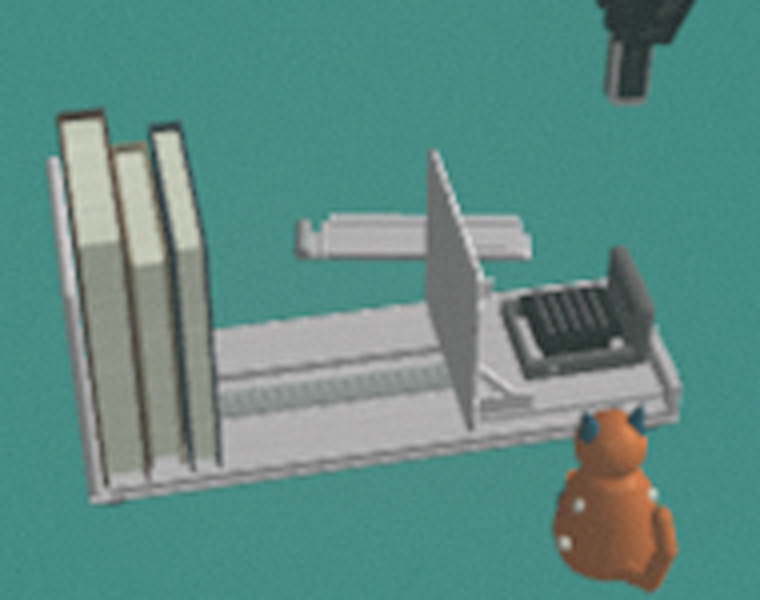

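View pics/t7.png

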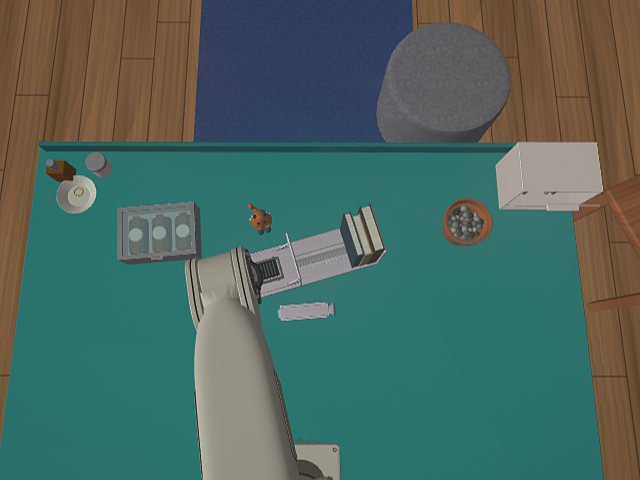

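The pad is up again and the plate's top corner at (434,152) is exactly where it was when held at the stop (the crop is shifted 160 px). Books, cat, shoehorn and pot have not moved, and the arm touches nothing.

```bash
python3 -c "
from workcell import job_done
print(job_done())"
```

```text
the job is handed in; nothing more can be done
None
```

The sliding end is now against the stop at the end of the bar, with its release pad up. I handed the job in after about 7 s of robot time. No verdict is reported, so the checks below are my own.

- **Press:** I pressed the pad fully down with the closed fingertips, with up to about 12 N on it. The sliding end was then near 0.04 m by my estimate from the first images.
- **Push:** I kept the pad down and pushed the sliding end about 92 mm. At the end I pushed on the thumb rest with 12 N and nothing moved further. That is below the 20 N or so that would slide the rack.
- **Release:** I lifted straight off. In the last pictures the pad is up and the plate is exactly where it was while held at the stop.
- **Surroundings:** The rack, books, cat, shoehorn, pot and watch box look unmoved, and the tool reads almost no force (about 1 N).

Three things did not go to plan:

- **Tool tilt:** it leaned about 10° across the rack after I turned the gripper, which did no harm.
- **Final position:** the plate measured about 52 mm along the rack from one camera, against 46 mm expected for its book-side face. The corners I picked may lie on its 6 mm thicker far face. I judged the stop by the push force and the lack of movement instead.
- **Pad height:** two-view triangulation of the pad at the start was poor (31–34 mm high instead of 47 mm). I placed the pad from its corners in the top view at the given height instead, which agreed with the stop, the plate and the thumb rest.

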